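# Lock the keeper bar of a plaster mould with a ball-lock pin

### The arm

A 6-joint arm with a two-finger parallel gripper is mounted at the origin on the work surface. World frame = base frame: x ahead of the robot, y to its left, z up, the work surface at z = 0. Lengths are in m, angles in rad, forces in N, time in s.
With the tool pointing down it reaches from about 0.35 to 0.975 m from the base axis. Payload 7.1 kg.
Tool frame: the origin (TCP) lies between the finger pads; the fingertips stand 17 mm ahead of it and the grasp point (between the pads) lies 2 mm behind it (arm.tip_extent is the distance from the TCP to the fingertips, in m); z points along the fingers, y is the line along which they close (so a half turn about z gives the same grasp; the last joint's range is limited). The gripper opens to 88 mm and grips with 3 to 60 N. Pads are 20 mm wide; open, the fingers measure 115 mm over their backs; the gripper's body (75 mm by 178 mm) begins 61 mm behind the grasp point.
Start: joints at [-1.226, 0.423, 1.63, -0, 1.089, -0.019], TCP at [0.222, -0.584, 0.24] pointing down, gripper open.
Joint ranges: [-3, 3], [-0.9, 2.11], [0.09, 2.58], [-1.31, 4.45], [0.11, 2.69], [-2.54, 2.54]. Speed limits (rad/s): [2.39, 2.39, 3.01, 3.14, 3.14, 3.14].

### API

Orientations are given as a unit quaternion [x, y, z, w].
In Python, from cell import arm, viewer, job gives the robot as it stands.
- The arm moves only by the tool arm_command, never from a script. Its argument "deltas" is a list that holds one entry, the list of rows, each a list of 7 numbers: the shift along the tool's x, y, z in mm, then the turn, a rotation vector about the tool's x, y, z in rad, then the opening, from -1 (shut) to 1 (fully open). A call has 1 to 8 rows; each row is the pose to reach, as a shift and turn from the pose commanded when the call began, along the tool's axes at that moment; what a row does not reach only later rows make up. A row lasts 1/12 s, in which the tool goes at most 41.7 mm and 7.16 degrees, less where a joint would pass 70% of its speed; a pose out of reach is approached as far as the arm can. A call with a gripper value outside its range is refused whole. The fingers move at their own pace and stop on an object; "newtons" is the grip in N (left out, the last holds). Time passes only in rows, so rows that repeat a pose let the fingers close. It gives the time, the measured TCP pose, the force, the opening and the grip force at its end, in the units of the state.
- arm.get_obs(): the state, without advancing time (a new reading comes with each control period).
- viewer.snapshot(name): name is "scene" or "side" or "wrist"; returns the picture (400x640x3 uint8, red, green, blue); there is no depth.
- viewer.camera_params(name): a dict with "K" (3x3 intrinsics, pixels), "pose" (4x4, takes a point from camera to world coordinates). Camera axes: x right, y down, z forward; pixel columns grow to the right and rows downward; lengths in m; the calibration is good to about 2 mm. The wrist camera is an equidistant fisheye: a pixel r from the principal point sees the ray r / f radians off the axis. A picture is of the moment at which its call begins: read the wrist's pose just before it. camera_params takes no time and is no camera call; for the wrist camera it gives the pose at the moment of the call.
- job.finish_job(): hands the job in; it is judged then, once.
The state is a dict: "clock": time; "joint_positions": joint angles; "joint_vel": joint speeds; "tau": joint torques, N m; "eef_pos": TCP position; "tool_rot": TCP orientation; "contact_force": force on the tool from outside, world axes, zero at the start; "torque": the same for the moment, N m; "width": opening from 0.0 (shut) to 1.0 (fully open); "grasp_force": force on a finger pad.
Only numpy, scipy, OpenCV 4.12 (cv2) and the standard library are available. Lean on these libraries where they do the work, as an engineer would, in place of code of your own. Each camera call takes 0.05 s, during which the arm holds its last target. There are 200 camera calls.

### The job

The plaster mould is about to be poured: swing the steel keeper bar fully shut over the mould so that its end lies home in the fork. Then take the ball-lock pin from the wooden stand with its thumb button squeezed in, push it straight down through the fork and the bar until its head rests on the fork, and let go so that the button springs out and the pin locks. Do not knock the figurine, the paint pot or the other two pieces in the stand.

Things in the scene. Friction and masses are not known exactly. Their poses are not given: they have to be found in the camera images.
- cradle: Mould cradle, fixed: plywood board 200 x 300 x 15 mm with a white plaster mould (100 x 130 mm, top at 84 mm) in its middle. Origin: centre of the board's underside; x along the board's short side, y along its long side, z up. A steel pivot post stands at y = +100 mm, a light grey metal fork on a dark column at y = -100 mm.
- fork_hole (a point): Centre of the hole's mouth on the fork, 108 mm above the table; axes as the cradle's. The fork: two level plates 50 x 46 x 8 mm (undersides at 78 and 100 mm), each with an upright 17 mm hole here; a column no higher than the plates at its -y end, a bar stop at +x, open at -x and +y. From here to the lower plate's underside is 30 mm, with free space below.
- bar_pivot (a point): Point on the vertical pivot axis of the keeper bar, at the height of the bar's top (98 mm above the table). The bar is steel, 30 mm wide, 10 mm thick, with a 17 mm hole 200 mm from this axis.
- keeper (a joint): Angle of the keeper bar (rad): 0 = shut against its stop, lying from the pivot along the cradle's -y over the mould into the fork, its hole in line with the fork's holes; grows as the free end swings out of the fork towards the cradle's -x, at most 1.2. A light friction of about 0.12 N m keeps it where it is left.
- bar_knob (a point): Grip point on the upright round black knob of the keeper bar, 110 mm from the pivot axis: knob 22 mm in diameter, standing 36 mm above the bar (top 134 mm above the table); this point lies on its axis, 20 mm above the bar's top. z up.
- stand: Fixed wooden stand 185 x 65 x 60 mm with three slots in a row along its x, 65 mm apart, each 20 mm (x) by 30 mm (y), through its full height. Origin: centre of its underside. The ball-lock pin, a plain pin and a tool stand in the slots, in any order; the pin's y lies along the stand's y.
- pin: Ball-lock pin (about 140 g), upright in the stand: black block head 40 x 24 mm (x by y), 40 mm tall, with a round silver thumb button on its -y face and a 14 mm steel shank pointing down. Origin: centre of the head's underside, which rests on the stand's top; z up along the axis. Grip it across y, button to opposite face: 29 mm, 25 mm with the button in (13 mm from the axis at -y, 12 at +y).
- pin_button (a joint): Travel of the pin's thumb button (m): 0 = out, balls out and locking; 0.004 = fully in, balls flush. The button is 18 mm across, centred 26 mm above the head's underside, and sticks 5 mm out. Its spring takes 4 N to start and 8 N to hold fully in; a grip of 15 N or more holds it in.
- pin_nose (a point): Tip of the pin's shank, on its axis, 46 mm below the head's underside; the last 10 mm taper to 6 mm. Two 7 mm locking balls, 35 mm below the head's underside, stick 4 mm out of the shank at the pin's -y and +y and cannot pass the 17 mm holes unless the button is fully in; then they lie flush.
- plain_pin: Plain pin with a round disc foot and a 26 mm ball on top, no button, standing in another slot, 45 mm above the stand. Origin: on its axis at the stand's top. Not to be used; leave it there.
- wood_tool: Modelling tool with an 18 mm round light wooden handle, upright in a slot, 56 mm above the stand. Origin: on its axis at the stand's top. Leave it there.
- figurine: Small freshly painted figure, 50 mm across, 82 mm tall, standing between the robot and the work. Origin: centre of its foot. Leave it alone.
- paint_pot: Small paint pot 32 mm across, 40 mm tall, standing on the cradle's board beside the mould. Origin: centre of its underside. Leave it alone.
Things that resemble listed ones, but are neither listed nor needed, are in the scene too. What is shaped like the pin but orange or pink is not meant.

How it is judged:
By the outcome, as a careful person would: the job done as asked, in the order asked, and still so for the second after the job is handed in, with the robot touching nothing.
It also fails if it takes over 58 s, if anything falls off the work surface, if the arm or the gripper's body presses on something with over 40 N, if the wrist force passes 120 N, or if a joint passes its speed limit or range.

## Working session

There is one attempt and no reset: what is moved stays moved. The work goes in short steps, Python scripts to look and compute and a tool call to move; the robot and the scene stay as the last step left them, time stands still between calls to the robot, and variables do not carry over. Pictures are saved under pics/ and viewed, at most 12 in all, crops included, and the job is handed in when it is done.

Besides the shell and the picture viewer there is one more tool, called after "Emit:" as name(argument=value, ...) on one line, values as JSON. arm_command: Moves the arm, as the interface text tells. Its arguments: {"type":"object","properties":{"deltas":{"type":"array"},"newtons":{"type":"number"}},"required":["deltas"]}

```bash
mkdir -p pics; ls; cat > h.py <<'E'
import numpy as np, cv2
from cell import arm, viewer, job
def snap(n,f):
    P=viewer.camera_params(n); im=viewer.snapshot(n); cv2.imwrite('pics/'+f+'.png',im[:,:,::-1]); np.savez('pics/'+f+'.npz',K=P['K'],pose=P['pose'],im=im); return im,P
def load(f):
    d=np.load('pics/'+f+'.npz'); return d['im'],{'K':d['K'],'pose':d['pose']}
def ray(P,uv,fish=False):
    K,T=np.array(P['K']),np.array(P['pose']); x=(uv[0]-K[0,2])/K[0,0]; y=(uv[1]-K[1,2])/K[1,1]
    if fish:
        r=np.hypot(x,y); s=np.sin(r)/r if r>1e-9 else 1; d=np.array([x*s,y*s,np.cos(r)])
    else: d=np.array([x,y,1.])
    d=T[:3,:3]@d; return T[:3,3],d/np.linalg.norm(d)
def onz(P,uv,z,fish=False):
    o,d=ray(P,uv,fish); return o+d*(z-o[2])/d[2]
def tri(rs):
    A=sum(np.eye(3)-np.outer(d,d) for o,d in rs); b=sum((np.eye(3)-np.outer(d,d))@o for o,d in rs)
    p=np.linalg.solve(A,b); return p,[np.linalg.norm(np.cross(p-o,d)) for o,d in rs]
E
python3 - <<'E'
from h import *
for n in ("scene","side","wrist"):
    im,P=snap(n,n+'0'); print(n,np.round(P['K'],1).tolist(),np.round(P['pose'],3).tolist())
a=np.vstack([cv2.imread('pics/%s0.png'%n) for n in("scene","side")])
cv2.imwrite('pics/both0.png',cv2.resize(a,(480,600)))
print(arm.get_obs())
E
```

```text
pics
scene [[507.2, 0.0, 312.3], [0.0, 507.2, 197.2], [0.0, 0.0, 1.0]] [[0.514, 0.62, -0.593, 1.204], [0.858, -0.387, 0.339, -0.4], [-0.019, -0.683, -0.73, 0.963], [0.0, 0.0, 0.0, 1.0]]
side [[410.5, 0.0, 323.1], [0.0, 410.5, 211.6], [0.0, 0.0, 1.0]] [[-0.989, -0.108, 0.102, 0.43], [-0.147, 0.605, -0.783, 0.686], [0.023, -0.789, -0.614, 0.64], [0.0, 0.0, 0.0, 1.0]]
wrist [[309.7, 0.0, 323.4], [0.0, 309.7, 199.1], [0.0, 0.0, 1.0]] [[0.356, -0.898, -0.258, 0.293], [-0.935, -0.342, -0.097, -0.556], [-0.001, 0.276, -0.961, 0.384], [0.0, 0.0, 0.0, 1.0]]
{'clock': 0.15, 'joint_positions': array([-1.22601389e+00,  4.23658983e-01,  1.63049637e+00,  1.68079857e-06,
        1.08858523e+00, -1.89938934e-02]), 'joint_vel': array([-4.02460499e-04, -5.77531678e-05, -2.49425230e-03, -8.85278988e-05,
       -1.14532854e-03, -1.27851218e-03]), 'tau': array([ 6.40730959e-04, -5.44983959e+01, -2.73919040e+01,  6.44451566e-02,
        2.04994215e-02, -6.99462180e-05]), 'eef_pos': array([ 0.22227078, -0.58371064,  0.2390913 ]), 'tool_rot': array([ 9.83503810e-01,  1.80886501e-01, -9.23478116e-05, -5.66485284e-04]), 'contact_force': array([ 0.04469414, -0.66734434,  0.33836335]), 'torque': array([-0.02562731,  0.0137419 ,  0.00673671]), 'grasp_force': 0.0, 'width': 0.9980660594298457}
```

View pics/scene0.png

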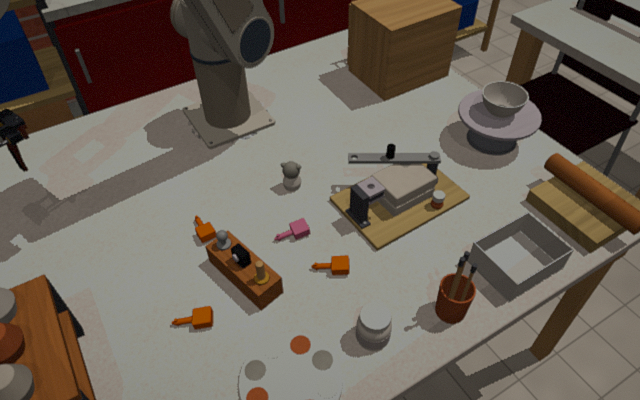

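View pics/side0.png

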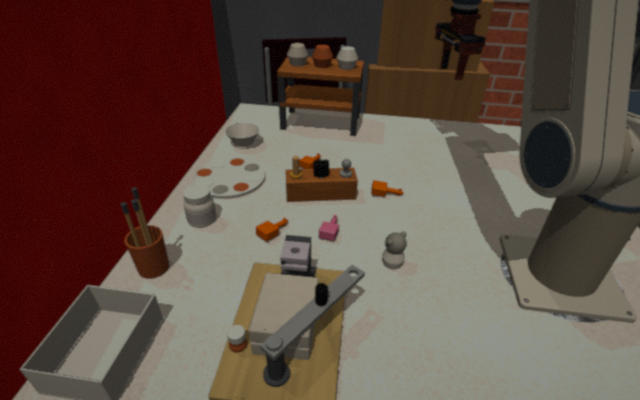

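The black block head in the stand's middle slot (scene 241,256 / side 321,168) is the candidate pin. Its slot neighbours are the plain pin (scene 222,240) and the wooden tool (261,270). The orange pieces (203,228; 340,265; 203,318) and the pink one (298,229) are decoys. The keeper bar is open: knob at scene (391,150), pivot at (434,158), fork at (371,186).

```bash
python3 - <<'E'
from h import *
a,PA=load('scene0'); b,PB=load('side0')
for n,u,v in [('pintop',(241,252),(321,161)),('plain',(222,238),(346,163)),('tooltop',(261,264),(297,158)),('forkhole',(371,186),(296,243)),('knobtop',(391,147),(322,287)),('pivot',(434,155),(273,343)),('figtop',(290,165),(396,236)),('pot',(438,196),(237,333)),('barend',(352,157),(357,272))]:
    p,e=tri([ray(PA,u),ray(PB,v)]); print(n,np.round(p,4),np.round(e,4))
c=lambda im,x,y,w,h,s:cv2.resize(im[y:y+h,x:x+w,::-1],(int(w*s),int(h*s)),interpolation=cv2.INTER_CUBIC)
A=c(a,200,220,100,75,4);B=c(a,325,138,133,100,3);C=c(b,280,150,100,75,4);D=c(b,230,225,133,100,3)
B=cv2.resize(B,(400,300));D=cv2.resize(D,(400,300))
cv2.imwrite('pics/crop1.png',np.vstack([np.hstack([A,B]),np.hstack([C,D])]))
E
```

```text
pintop [ 0.557  -0.2094  0.0993] [0.0014 0.0014]
plain [ 0.4939 -0.2264  0.0905] [0.0011 0.0011]
tooltop [ 0.6157 -0.1907  0.1123] [0.0019 0.0019]
forkhole [0.5554 0.1262 0.1177] [0.0032 0.0032]
knobtop [0.4869 0.237  0.133 ] [0.0001 0.0001]
pivot [0.5448 0.3322 0.1041] [0.0017 0.0017]
figtop [0.3601 0.0215 0.0774] [0.0017 0.0017]
pot [0.6222 0.2885 0.05  ] [0.0002 0.0002]
barend [0.4337 0.159  0.0967] [0.0003 0.0003]
```

View pics/crop1.png

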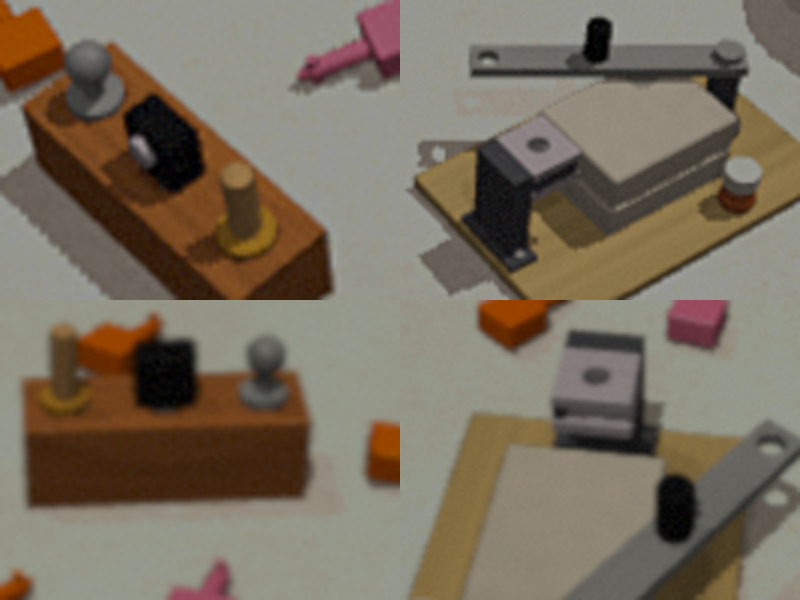

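Crop confirms it: the middle piece in the stand is a black block with a silver button facing the scene camera (236,257), so it is the ball-lock pin. Beside it are the grey ball-topped plain pin and the wooden handle. The fork hole is at scene (370.9,186.2) / side (295.2,250.3), and the bar is swung to the robot's side.

```bash
cat >> h.py <<'E'
from scipy.spatial.transform import Rotation as R
def go(p,ang):
    o=arm.get_obs(); q=R.from_quat(o['tool_rot']); c,s=np.cos(ang),np.sin(ang)
    t=R.from_matrix(np.array([[c,s,0],[s,-c,0],[0,0,-1]]))
    d=q.inv().apply(np.array(p)-o['eef_pos'])*1000
    print('shift',np.round(d,1),'turn',np.round((q.inv()*t).as_rotvec(),3),'F',np.round(o['contact_force'],1),'t',o['clock'],'q6',round(o['joint_positions'][5],2))
E
python3 - <<'E'
from h import *
a,PA=load('scene0'); b,PB=load('side0')
r={}
for n,u,v in [('fork',(370.9,186.2),(295.2,250.3)),('knobtop',(391.5,146),(321.8,285.7)),('hole',(353.9,157),(354.4,271.7)),('pivot',(434,154),(273,343))]:
    p,e=tri([ray(PA,u),ray(PB,v)]); r[n]=p; print(n,np.round(p,4),np.round(e,4))
for n in('knobtop','hole','fork'): d=r[n]-r['pivot']; print(n,np.hypot(*d[:2]),np.arctan2(d[1],d[0]))
go([.53,-.23,.24],.2)
E
```

```text
fork [0.5523 0.1328 0.1079] [0.0006 0.0006]
knobtop [0.4874 0.2376 0.1365] [0.0003 0.0003]
hole [0.4384 0.1614 0.0992] [0.0003 0.0003]
pivot [0.544  0.3331 0.1061] [0.0022 0.0022]
knobtop 0.11107996395310055 -2.1056015778294572
hole 0.20158196875735293 -2.122206992792818
fork 0.20052823174376944 -1.5290515699994467
shift [ 413.4 -221.1   -0.6] turn [-0.001  0.     0.164] F [ 0.  -0.7  0.3] t 0.15 q6 -0.02
```

Emit:
arm_command(deltas=[[[52,-28,0,0,0,0.02,1],[103,-55,0,0,0,0.04,1],[155,-83,0,0,0,0.06,1],[188,-100,0,0,0,0.08,1],[222,-118,0,0,0,0.1,1],[257,-137,0,0,0,0.12,1],[291,-155,0,0,0,0.14,1],[326,-174,0,0,0,0.16,1]]])

```text
clock: 0.82
eef_pos: [0.4424, -0.331, 0.2396]
tool_rot: [0.995, 0.101, -0.0, -0.0]
contact_force: [0.8, -0.7, -0.6]
width: 1.001
grasp_force: 0.0
```

```bash
python3 -c "
from h import *
print(arm.get_obs()['eef_pos']);go([.53,-.23,.24],.2)"
```

```text
[ 0.44236332 -0.33101944  0.23962207]
shift [106.2 -81.3  -0.4] turn [-0.     0.     0.003] F [ 0.8 -0.7 -0.6] t 0.8167 q6 0.7
```

Emit:
arm_command(deltas=[[[33,-25,0,0,0,0,1],[66,-50,0,0,0,0,1],[95,-73,0,0,0,0,1],[106,-81,0,0,0,0,1],[106,-81,0,0,0,0,1]]])

```text
clock: 1.23
eef_pos: [0.5306, -0.2297, 0.2395]
tool_rot: [0.995, 0.104, 0.0, -0.0]
contact_force: [-0.0, 0.1, -0.2]
width: 0.998
grasp_force: 0.0
```

```bash
python3 -c "
from h import *
snap('wrist','w1');go([.53,-.23,.24],.2);go([.56,-.12,.24],.042)"
```

```text
shift [ 0.9 -0.9 -0.6] turn [-0.     0.001  0.007] F [-0.3  0.6  0.2] t 1.2833 q6 0.93
shift [  52.8 -102.4   -0.6] turn [-0.     0.001  0.165] F [-0.3  0.6  0.2] t 1.2833 q6 0.93
```

View pics/w1.png

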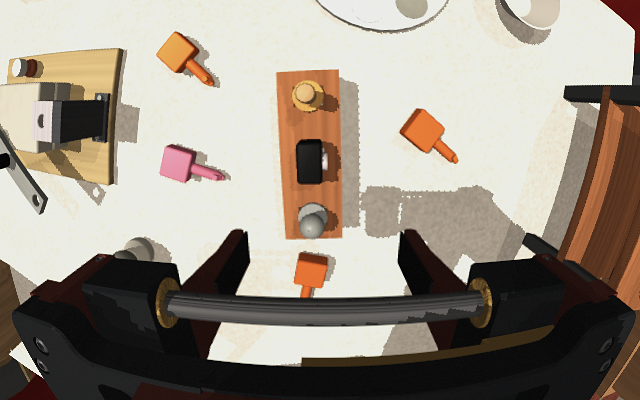

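Wrist view: the black pin head with silver button is at (310,161), the wooden tool at (308,95) and the plain pin at (312,222). The fork is at the left (43,121). Now a second viewpoint on the way to the knob.

Emit:
arm_command(deltas=[[[18,-34,0,0,0,0.06,1],[35,-68,0,0,0,0.12,1],[50,-97,0,0,0,0.165,1],[53,-102,0,0,0,0.165,1],[53,-102,0,0,0,0.165,1]]])

```text
clock: 1.7
eef_pos: [0.5598, -0.1213, 0.2396]
tool_rot: [1.0, 0.02, -0.0, 0.0]
contact_force: [0.4, -0.6, 0.5]
width: 0.999
grasp_force: 0.0
```

```bash
cat > m.py <<'E'
from h import *
import sys
def pin(f,box):
    im,P=load(f); x,y,w,h=box; s=im[y:y+h,x:x+w].astype(int)
    k=(s.max(2)<45).astype(np.uint8); n,l,st,c=cv2.connectedComponentsWithStats(k)
    i=1+np.argmax(st[1:,4]); m=(l==i).astype(np.uint8)
    print(f,'black',st[i],'ctr',c[i]+[x,y],'rect',cv2.minAreaRect(cv2.findNonZero(m)))
    return P,m,np.array([x,y])
E
python3 - <<'E'
from m import *
im,P=snap('wrist','w2')
h,w=im.shape[:2]
# predict positions
def proj(P,p):
    K,T=P['K'],P['pose']; d=T[:3,:3].T@(np.array(p)-T[:3,3]); th=np.arctan2(np.hypot(d[0],d[1]),d[2]); n=np.hypot(d[0],d[1]); return K[0,0]*th*d[:2]/n+K[:2,2]
for n,p in [('pin',(.557,-.209,.1)),('fork',(.5523,.1328,.108)),('knob',(.4874,.2376,.1345))]: print(n,proj(P,p))
pin('w1',(285,120,60,80))
u=proj(P,(.557,-.209,.1)).astype(int); pin('w2',(u[0]-35,u[1]-35,70,70))
cr=lambda im,x,y:cv2.resize(im[max(0,y-38):y+37,max(0,x-50):x+50,::-1],(400,300),interpolation=cv2.INTER_CUBIC)
i1=load('w1')[0]; f=proj(P,(.5523,.1328,.108)).astype(int)
cv2.imwrite('pics/crop2.png',np.vstack([np.hstack([cr(i1,310,161),cr(im,*u)]),np.hstack([cr(im,max(50,f[0]),f[1]),cv2.resize(im[:,:,::-1],(400,300))])])); print(u,f)
go([.487,.2,.22],.042)
E
```

```text
pin [412.90817732 199.61490187]
fork [ 98.79507556 193.72853279]
knob [ 41.59627591 245.56129734]
w1 black [  11   19   26   45 1082] ctr [309.03789279 160.84658041] rect ((23.5, 41.0), (44.0, 25.0), 90.0)
w2 black [  16   10   32   47 1215] ctr [408.8781893 196.       ] rect ((31.72277069091797, 32.72772216796875), (45.77170944213867, 29.35359764099121), 84.2894058227539)
[412 199] [ 98 193]
shift [ -59.6 -325.    19.5] turn [ 0.     0.001 -0.002] F [ 0.4 -0.4 -0.3] t 1.75 q6 1.3
```

View pics/crop2.png

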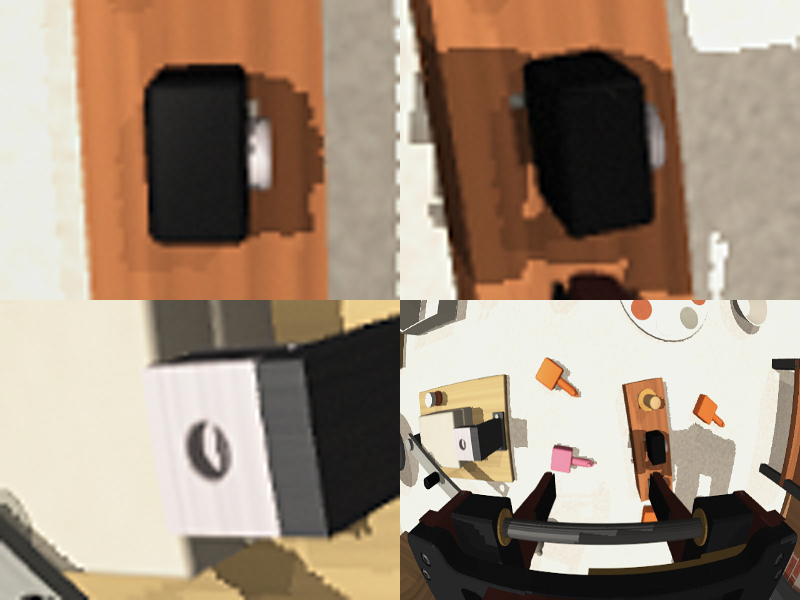

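Head top face in w1 is at about (309,164), with the button to its right (the -y side). In w2 the fork hole is at (98+,193) inside its light plate. I cast these onto planes to get the pin centre, stand yaw and fork hole.

```bash
python3 - <<'E'
from m import *
im,P=load('w1'); i2,P2=load('w2'); a,PA=load('scene0'); b,PB=load('side0')
c=[onz(P,u,.06,True) for u in[(277,73),(338,70),(286,238),(342,238)]]
print('stand',np.round(c,4).tolist(),[np.arctan2(*(c[i]-c[i+2])[[1,0]]) for i in(0,1)],np.mean(c,0))
t=[onz(P,(260+x/4,123+y/4),.1,True) for x,y in[(148,85),(246,85),(150,240),(246,240)]]
print('top',np.round(t,4).tolist(),np.mean(t,0))
m=[onz(P,u,z,True) for u,z in [((308,93),.116),((312,228),.092)]]; print('tool/plain',np.round(m,4))
for f,z,x0,y0,bx in [('w2',.108,48,156,None)]:
    u=(48+208/4,155+150/4)  # hole mouth
    print('fork w2',onz(P2,u,.108,True), tri([ray(P2,u,True),ray(PA,(370.9,186.2)),ray(PB,(295.2,250.3))]))
hu=[ (260+197/4,123+162/4),(241,251),(321,161.5)]
for i,(x,y) in enumerate([(165,142),(395,60)]):pass
# pin centre using w1 & scene/side top-centre
A=(200+155/4,220+125/4) ; print('tri pin top',tri([ray(P,hu[0],True),ray(PA,(200+152/4,220+122/4)),ray(PB,(280+165/4,150+42/4))]))
go([.487,.2,.22],.042)
E
```

```text
stand [[0.6368, -0.1576, 0.06], [0.6521, -0.2189, 0.06], [0.4597, -0.2003, 0.06], [0.4731, -0.2629, 0.06]] [np.float64(0.2366573659845441), np.float64(0.24107184185524544)] [ 0.55540884 -0.20992537  0.06      ]
top [[0.5714, -0.1956, 0.1], [0.576, -0.2178, 0.1], [0.5355, -0.2031, 0.1], [0.5401, -0.2253, 0.1]] [ 0.55573557 -0.21043518  0.1       ]
tool/plain [[ 0.6189 -0.1971  0.116 ]
 [ 0.4906 -0.2257  0.092 ]]
fork w2 [0.55380619 0.13055296 0.108     ] (array([0.55275869, 0.13221404, 0.10733053]), [np.float64(0.0010405256736671965), np.float64(0.001237221372025216), np.float64(0.0003768210852431918)])
tri pin top (array([ 0.55512771, -0.21161006,  0.10131191]), [np.float64(0.001693692770758594), np.float64(0.0022929033508198625), np.float64(0.0007294834520324992)])
shift [ -59.6 -325.    19.5] turn [ 0.     0.001 -0.002] F [ 0.4 -0.4 -0.3] t 1.75 q6 1.3
```

Emit:
arm_command(deltas=[[[-7,-40,2,0,0,0,0.5],[-14,-80,4,0,0,0,0.5],[-22,-120,7,0,0,0,0.5],[-29,-160,10,0,0,0,0.5],[-37,-200,12,0,0,0,0.5],[-44,-240,15,0,0,0,0.5],[-52,-280,17,0,0,0,0.5],[-59,-320,19,0,0,0,0.5]]])

```text
clock: 2.42
eef_pos: [0.4886, 0.1954, 0.2206]
tool_rot: [1.0, 0.018, 0.0, 0.0]
contact_force: [1.1, 0.4, -0.2]
width: 0.749
grasp_force: 0.0
```

```bash
python3 - <<'E'
from m import *
im,P=snap('wrist','w3')
go([.4874,.2376,.20],.042);go([.4874,.2376,.12],.042)
cv2.imwrite('pics/w3b.png',im[:,:,::-1])
E
```

```text
shift [  1.4 -36.4  20.5] turn [-0.002  0.    -0.002] F [-1.   4.6 -0.5] t 2.4667 q6 1.9
shift [  1.5 -36.2 100.5] turn [-0.002  0.    -0.002] F [-1.   4.6 -0.5] t 2.4667 q6 1.9
```

View pics/w3b.png

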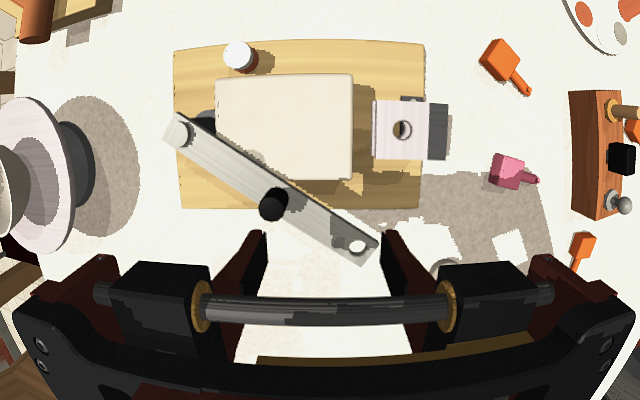

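Wrist view above the cradle: knob at (273,206), bar hole at (357,246), fork hole at (403,130), with nothing in the way of the gripper. Descending to straddle the knob and gripping lightly.

Emit:
arm_command(deltas=[[[1,-30,15,0,0,0,0.3],[1,-36,30,0,0,0,0.3],[1,-36,60,0,0,0,0.3],[1,-36,90,0,0,0,0.3],[1,-36,98,0,0,0,0.3],[1,-36,98,0,0,0,0.3],[1,-36,98,0,0,0,-0.5],[1,-36,98,0,0,0,-1]]], newtons=8)

```text
clock: 3.13
eef_pos: [0.4898, 0.2316, 0.1241]
tool_rot: [1.0, 0.019, 0.001, -0.0]
contact_force: [-0.1, -0.5, 0.4]
width: 0.538
grasp_force: 0.0
```

Emit:
arm_command(deltas=[[[0,0,0,0,0,0,-1],[0,0,0,0,0,0,-1],[0,0,0,0,0,0,-1]]])

```text
clock: 3.38
eef_pos: [0.4904, 0.2335, 0.1241]
tool_rot: [1.0, 0.019, 0.003, -0.002]
contact_force: [6.4, 12.5, -7.3]
width: 0.313
grasp_force: 6.0
```

```bash
python3 - <<'E'
from m import *
im,P=load('w3'); a,PA=load('scene0'); b,PB=load('side0')
print('fork w3',onz(P,(403,130),.108,True), tri([ray(P,(403,130),True),ray(PA,(370.9,186.2)),ray(PB,(295.2,250.3))])[0])
piv=onz(P,(184,133),.100,True); hole=onz(P,(358,246),.098,True); print('piv',piv,'hole',hole,np.hypot(*(hole-piv)[:2]))
o=arm.get_obs(); k=o['eef_pos']; print(k,o['width']*88,o['grasp_force'])
c=np.array([.544,.333]); f=np.array([.553,.132]); a0=np.arctan2(*(k[:2]-c)[::-1]); a1=np.arctan2(*(f-c)[::-1]); r=np.hypot(*(k[:2]-c)); print(r,a0,a1)
q=R.from_quat(o['tool_rot'])
for s in np.linspace(0,1,9)[1:]:
    t=a0+(a1-a0)*s; p=[c[0]+r*np.cos(t),c[1]+r*np.sin(t),k[2]]; print(np.round(q.inv().apply(np.array(p)-k)*1000,1),end=' ')
E
```

```text
fork w3 [0.5537394  0.13104948 0.108     ] [0.55300052 0.13198706 0.10816702]
piv [0.54641835 0.32552051 0.1       ] hole [0.4424772  0.16129411 0.098     ] 0.19435553223480073
[0.49037427 0.23350026 0.12413236] 27.576378310476255 6.017426401376724
0.11303059693378188 -2.065118965043537 -1.526050095340281
[6.7 3.6 0. ] [13.6  6.8  0. ] [20.7  9.5  0.1] [28.  11.8  0.1] [35.4 13.5  0.1] [42.9 14.7  0.2] [50.5 15.4  0.2] [58.1 15.6  0.3]
```

Emit:
arm_command(deltas=[[[0,-2,0,0,0,0,-1],[0,-3,0,0,0,0,-1],[0,-4,0,0,0,0,-1],[0,-4,0,0,0,0,-1]]])

```text
clock: 3.72
eef_pos: [0.4894, 0.2366, 0.1241]
tool_rot: [1.0, 0.02, 0.001, -0.0]
contact_force: [2.1, 0.6, 7.3]
width: 0.25
grasp_force: 8.0
```

Emit:
arm_command(deltas=[[[7,4,0,0,0,0,-1],[14,7.5,0,0,0,0,-1],[21,10.5,0,0,0,0,-1],[29,13,0,0,0,0,-1],[37,15,0,0,0,0,-1],[44,16,0,0,0,0,-1],[51,16.5,0,0,0,0,-1],[56,17,0,0,0,0,-1]]])

```text
clock: 4.38
eef_pos: [0.5448, 0.2208, 0.1235]
tool_rot: [1.0, 0.02, -0.0, 0.0]
contact_force: [-2.0, -1.3, 6.9]
width: 0.25
grasp_force: 8.0
```

Emit:
arm_command(deltas=[[[2,0,0,0,0,0,-1],[4,0,0,0,0,0,-1],[6,0,0,0,0,0,-1],[8,0,0,0,0,0,-1],[8,0,0,0,0,0,-1]]])

```text
clock: 4.8
eef_pos: [0.5527, 0.2209, 0.1235]
tool_rot: [1.0, 0.02, -0.0, 0.001]
contact_force: [-1.1, -3.7, 7.2]
width: 0.251
grasp_force: 8.0
```

Emit:
arm_command(deltas=[[[2,0,0,0,0,0,-1],[4,0,0,0,0,0,-1],[5,0,0,0,0,0,-1],[5,0,0,0,0,0,-1]]])

```text
clock: 5.13
eef_pos: [0.5551, 0.2209, 0.1229]
tool_rot: [1.0, 0.019, -0.003, 0.001]
contact_force: [-8.8, -2.2, 9.1]
width: 0.249
grasp_force: 8.0
```

```bash
python3 - <<'E'
from m import *
im,P=snap('scene','s4'); i2,P2=snap('side','d4'); i3,P3=snap('wrist','w4')
c=lambda im,x,y,w,h:cv2.resize(im[y:y+h,x:x+w,::-1],(400,300),interpolation=cv2.INTER_CUBIC)
cv2.imwrite('pics/crop4.png',np.vstack([np.hstack([c(im,325,138,133,100),c(i2,230,225,133,100)]),np.hstack([c(i3,220,60,267,200),c(i3,380,100,107,80)])]))
print(arm.get_obs()['contact_force'])
E
```

```text
[-8.25595268 -2.16772173  8.7602067 ]
```

View pics/crop4.png

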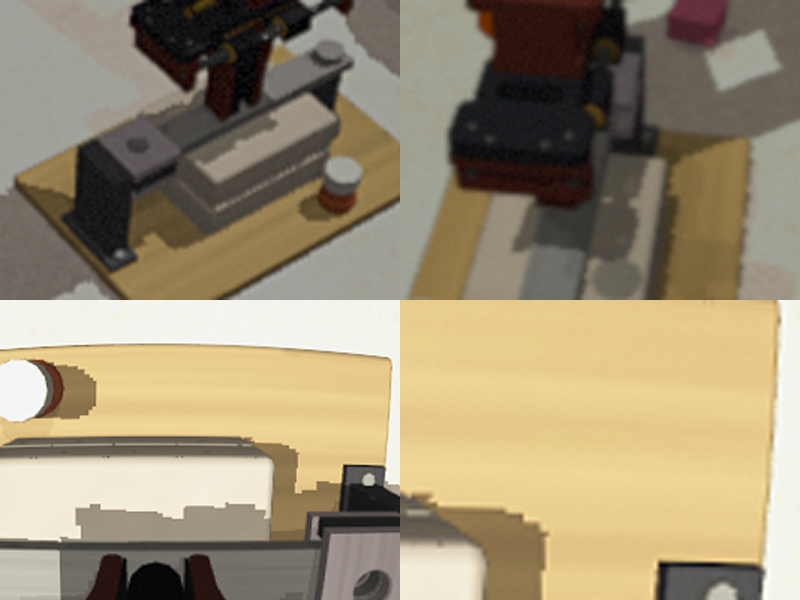

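The bar lies in the fork and the force rose against the stop. Releasing and looking at the fork from above.

Emit:
arm_command(deltas=[[[5,0,0,0,0,0,-0.2],[5,0,0,0,0,0,0.1],[5,0,0,0,0,0,0.3],[5,0,0,0,0,0,0.3],[5,0,-20,0,0,0,0.3],[5,0,-55,0,0,0,0.5],[-5,20,-90,0,0,0,1],[-25,50,-110,0,0,0,1]]])

```text
clock: 5.95
eef_pos: [0.5374, 0.1724, 0.236]
tool_rot: [1.0, 0.021, 0.003, -0.001]
contact_force: [0.5, -1.0, 0.5]
width: 0.816
grasp_force: 0.0
```

Emit:
arm_command(deltas=[[[-15,25,0,0,0,0,1],[-15,25,0,0,0,0,1],[-15,25,0,0,0,0,1]]])

```text
clock: 6.2
eef_pos: [0.5204, 0.1444, 0.2332]
tool_rot: [1.0, 0.018, 0.0, -0.0]
contact_force: [-0.5, 0.5, 0.6]
width: 0.988
grasp_force: 0.0
```

```bash
python3 - <<'E'
from m import *
im,P=snap('wrist','w5'); i1,P1=snap('scene','s5')
def proj(P,p):
    K,T=P['K'],P['pose']; d=T[:3,:3].T@(np.array(p)-T[:3,3]); th=np.arctan2(np.hypot(d[0],d[1]),d[2]); n=np.hypot(d[0],d[1]); return K[0,0]*th*d[:2]/n+K[:2,2]
u=proj(P,(.553,.132,.108)).astype(int); print(u)
g=lambda im,x,y,w,h:cv2.resize(im[max(0,y):y+h,max(0,x):x+w,::-1],(400,300),interpolation=cv2.INTER_CUBIC)
cv2.imwrite('pics/crop5.png',np.vstack([np.hstack([g(im,u[0]-133,u[1]-100,267,200),g(im,u[0]-40,u[1]-30,80,60)]),np.hstack([g(i1,325,138,133,100),g(i1,345,165,53,40)])]))
go([.5557,-.2104,.16],.22)
E
```

```text
[339 162]
shift [ 20.8 357.1  72.5] turn [-0.    -0.    -0.181] F [-0.5 -0.6 -0.1] t 6.3 q6 1.78
```

View pics/crop5.png

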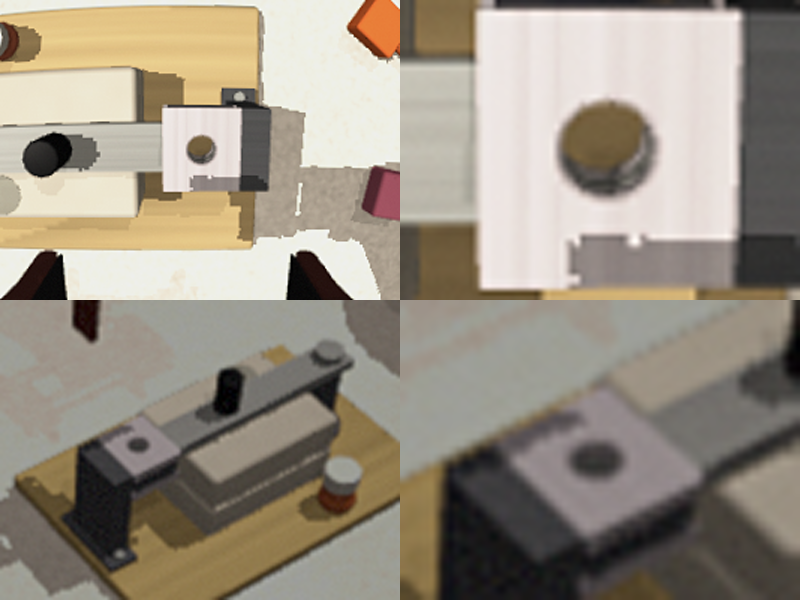

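The hole shows straight through fork and bar (w5 at about (340.4,161.4)), so the bar is home. Next I move over the pin.

Emit:
arm_command(deltas=[[[2,40,0,0,0,-0.02,1],[5,80,0,0,0,-0.04,1],[7,120,0,0,0,-0.06,1],[9,160,0,0,0,-0.08,0.6],[12,200,0,0,0,-0.1,0.5],[14,240,0,0,0,-0.13,0.5],[16,280,0,0,0,-0.15,0.5],[19,320,0,0,0,-0.18,0.5]]])

```text
clock: 6.97
eef_pos: [0.5529, -0.175, 0.2318]
tool_rot: [0.994, 0.11, -0.0, -0.0]
contact_force: [0.8, 0.6, -0.1]
width: 0.753
grasp_force: 0.0
```

```bash
python3 - <<'E'
from m import *
im,P=load('w5'); print('fork w5',onz(P,(340.4,161.4),.108,True))
go([.5557,-.2104,.14],.22)
E
```

```text
fork w5 [0.55399183 0.13128147 0.108     ]
shift [-4.9 35.2 91.8] turn [-0.001  0.001  0.001] F [ 0.8  0.6 -0.1] t 6.9667 q6 1.02
```

Emit:
arm_command(deltas=[[[-3,20,15,0,0,0,0.3],[-5,34,40,0,0,0,0.1],[-5,34,75,0,0,0,0.1],[-5,34,90,0,0,0,0.1],[-5,34,90,0,0,0,0.1],[-5,34,90,0,0,0,0.1]]])

```text
clock: 7.47
eef_pos: [0.5548, -0.2074, 0.1413]
tool_rot: [0.994, 0.11, -0.001, -0.001]
contact_force: [0.2, -0.2, 0.8]
width: 0.55
grasp_force: 0.0
```

```bash
python3 - <<'E'
from m import *
go([.5557,-.2104,.084],.225)
i1,P1=snap('wrist','w6')
cv2.imwrite('pics/w6.png',cv2.resize(i1[140:300,200:440,::-1],(720,480),interpolation=cv2.INTER_CUBIC))
E
```

```text
shift [ 0.3  3.2 57.3] turn [-0.002  0.002 -0.005] F [ 0.2 -0.2  0.8] t 7.4667 q6 0.97
```

View pics/w6.png

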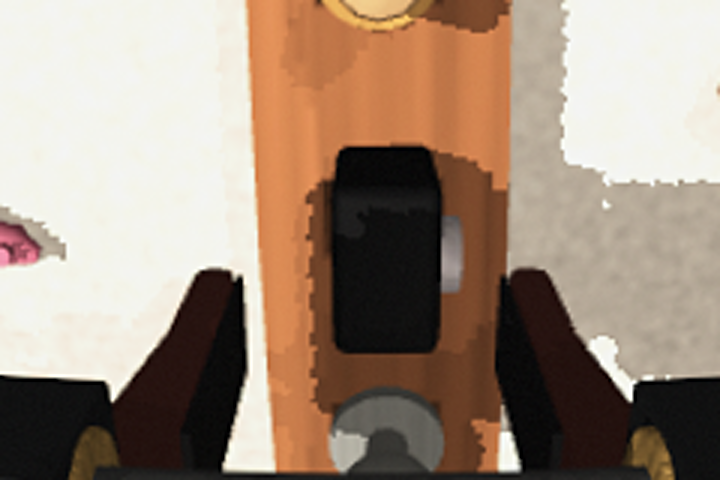

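The pin head (x 335–438 in the crop, button at 452) sits about 3.5 mm to the +y_tool side of the finger centre (371), matching the computed shift. Descending and gripping.

Emit:
arm_command(deltas=[[[0,3.5,15,0,0,0,0.1],[0,3.5,35,0,0,0,0.1],[0,3.5,52,0,0,0,0.1],[0,3.5,57,0,0,0,0.1],[0,3.5,57,0,0,0,0.1],[0,3.5,57,0,0,0,-0.2],[0,3.5,57,0,0,0,-1],[0,3.5,57,0,0,0,-1]]], newtons=30)

```text
clock: 8.18
eef_pos: [0.5564, -0.2117, 0.0871]
tool_rot: [0.994, 0.109, 0.001, 0.001]
contact_force: [-0.2, 0.6, 0.4]
width: 0.358
grasp_force: 0.0
```

Emit:
arm_command(deltas=[[[0,0,0,0,0,0,-1],[0,0,0,0,0,0,-1],[0,0,0,0,0,0,-1],[0,0,0,0,0,0,-1]]])

```text
clock: 8.52
eef_pos: [0.5561, -0.2112, 0.0871]
tool_rot: [0.994, 0.109, 0.001, 0.0]
contact_force: [-0.3, 3.2, 7.3]
width: 0.276
grasp_force: 30.0
```

Width is 24 mm at 30 N, so the button is in. Lifting straight up.

Emit:
arm_command(deltas=[[[0,0,-10,0,0,0,-1],[0,0,-30,0,0,0,-1],[0,0,-55,0,0,0,-1],[0,0,-80,0,0,0,-1],[0,0,-105,0,0,0,-1],[0,0,-130,0,0,0,-1],[0,0,-145,0,0,0,-1],[0,0,-145,0,0,0,-1]]])

```text
clock: 9.18
eef_pos: [0.5572, -0.2123, 0.2352]
tool_rot: [0.994, 0.109, 0.003, 0.002]
contact_force: [0.4, -0.2, -1.4]
width: 0.281
grasp_force: 30.0
```

```bash
python3 - <<'E'
from m import *
go([.554,.1307,.232],.042); go([.554,.1307,.195],.042)
E
```

```text
shift [  71.2 -335.6    2.2] turn [ 0.004 -0.006  0.177] F [ 0.4 -0.2 -1.4] t 9.1833 q6 0.97
shift [  71.  -335.7   39.2] turn [ 0.004 -0.006  0.177] F [ 0.4 -0.2 -1.4] t 9.1833 q6 0.97
```

Emit:
arm_command(deltas=[[[7,-34,0,0,0,0.02,-1],[15,-72,0,0,0,0.04,-1],[23,-110,0,0,0,0.06,-1],[31,-148,0,0,0,0.08,-1],[39,-186,0,0,0,0.1,-1],[47,-224,0,0,0,0.12,-1],[55,-262,0,0,0,0.15,-1],[62,-295,0,0,0,0.177,-1]]])

```text
clock: 9.85
eef_pos: [0.5508, 0.0921, 0.2298]
tool_rot: [1.0, 0.02, -0.001, 0.0]
contact_force: [1.6, -0.3, -1.4]
width: 0.28
grasp_force: 30.0
```

Emit:
arm_command(deltas=[[[2,-25,0,0,0,0,-1],[2,-38,0,0,0,0,-1],[2,-40,0,0,0,0,-1],[2,-40,0,0,0,0,-1]]])

```text
clock: 10.18
eef_pos: [0.5518, 0.1299, 0.2301]
tool_rot: [1.0, 0.022, -0.001, 0.0]
contact_force: [-0.4, -1.0, -1.4]
width: 0.279
grasp_force: 30.0
```

```bash
python3 - <<'E'
from m import *
go([.554,.1307,.195],.042)
i1,P1=snap('scene','s7'); i2,P2=snap('side','d7'); i3,P3=snap('wrist','w7')
c=lambda im,x,y,w,h:cv2.resize(im[y:y+h,x:x+w,::-1],(400,300),interpolation=cv2.INTER_CUBIC)
cv2.imwrite('pics/crop7.png',np.vstack([np.hstack([c(i1,320,110,107,80),c(i2,240,180,107,80)]),np.hstack([c(i1,325,120,133,100),c(i3,240,120,160,120)])]))
E
```

```text
shift [ 2.3 -0.7 35.1] turn [0.001 0.001 0.001] F [-0.4 -1.  -1.4] t 10.1833 q6 1.74
```

View pics/crop7.png

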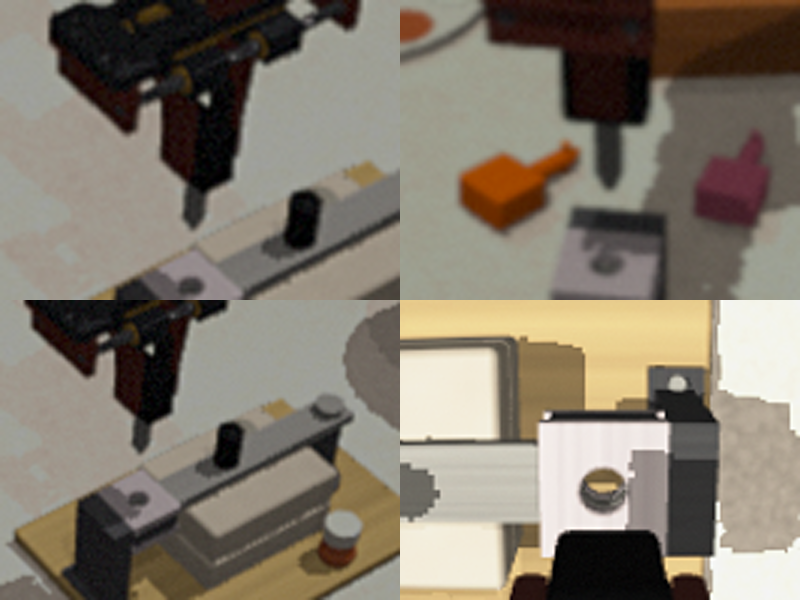

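Pin held with nose visible: scene (372.2,171.0), side (296.4,230.0). The fork hole is at scene (371.2,186.6), side (295.2,250.2). Comparing them in the same two views cancels calibration bias.

```bash
python3 - <<'E'
from m import *
i,PA=load('s7'); j,PB=load('d7')
n,e=tri([ray(PA,(372.2,171.0)),ray(PB,(296.4,230.0))]); h,e2=tri([ray(PA,(371.2,186.6)),ray(PB,(295.2,250.2))])
print(n,e,h,e2,h-n, arm.get_obs()['eef_pos'])
E
```

```text
[0.55049248 0.13239714 0.15717189] [np.float64(0.0007532032123243657), np.float64(0.0007532032123242951)] [0.55291327 0.132654   0.10760323] [np.float64(1.6322603980844122e-05), np.float64(1.63226039806747e-05)] [ 0.00242079  0.00025685 -0.04956865] [0.55214414 0.12850797 0.23044575]
```

Emit:
arm_command(deltas=[[[2.2,-1.3,15,0,0,0,-1],[2.2,-1.3,30,0,0,0,-1],[2.2,-1.3,42,0,0,0,-1],[2.2,-1.3,48,0,0,0,-1],[2.2,-1.3,52,0,0,0,-1],[2.2,-1.3,56,0,0,0,-1],[2.2,-1.3,58,0,0,0,-1],[2.2,-1.3,58,0,0,0,-1]]])

```text
clock: 11.0
eef_pos: [0.5544, 0.1313, 0.1726]
tool_rot: [1.0, 0.021, -0.0, 0.0]
contact_force: [0.0, -0.9, -0.8]
width: 0.277
grasp_force: 30.0
```

Emit:
arm_command(deltas=[[[0,0,2,0,0,0,-1],[0,0,4,0,0,0,-1],[0,0,6,0,0,0,-1],[0,0,6,0,0,0,-1]]])

```text
clock: 11.33
eef_pos: [0.5542, 0.1314, 0.1664]
tool_rot: [1.0, 0.021, -0.0, 0.0]
contact_force: [0.4, -0.5, -2.6]
width: 0.277
grasp_force: 30.0
```

Emit:
arm_command(deltas=[[[0,0,2,0,0,0,-1],[0,0,4,0,0,0,-1],[0,0,6,0,0,0,-1],[0,0,8,0,0,0,-1],[0,0,10,0,0,0,-1],[0,0,12,0,0,0,-1],[0,0,12,0,0,0,-1]]])

```text
clock: 11.92
eef_pos: [0.5542, 0.1314, 0.1542]
tool_rot: [1.0, 0.021, -0.0, 0.0]
contact_force: [-0.2, -0.3, -1.9]
width: 0.279
grasp_force: 30.0
```

Emit:
arm_command(deltas=[[[0,0,3,0,0,0,-1],[0,0,6,0,0,0,-1],[0,0,9,0,0,0,-1],[0,0,12,0,0,0,-1],[0,0,14,0,0,0,-1],[0,0,14,0,0,0,-1]]])

```text
clock: 12.42
eef_pos: [0.5541, 0.1314, 0.1401]
tool_rot: [1.0, 0.021, -0.0, 0.0]
contact_force: [0.2, -0.3, -2.2]
width: 0.278
grasp_force: 30.0
```

5 mm remain; press gently onto the fork.

Emit:
arm_command(deltas=[[[0,0,2,0,0,0,-1],[0,0,4,0,0,0,-1],[0,0,5,0,0,0,-1],[0,0,6,0,0,0,-1],[0,0,6.5,0,0,0,-1],[0,0,6.5,0,0,0,-1]]])

```text
clock: 12.92
eef_pos: [0.5544, 0.1315, 0.1351]
tool_rot: [1.0, 0.021, 0.0, -0.0]
contact_force: [-3.4, 0.1, 7.2]
width: 0.278
grasp_force: 30.0
```

Seated at the predicted height, with 7 N upward contact. Releasing and retreating upward.

Emit:
arm_command(deltas=[[[0,0,0,0,0,0,-0.3],[0,0,0,0,0,0,0],[0,0,0,0,0,0,0.2],[0,0,0,0,0,0,0.2],[0,0,0,0,0,0,0.2],[0,0,-15,0,0,0,0.2],[0,0,-40,0,0,0,0.2],[0,0,-75,0,0,0,0.2]]])

```text
clock: 13.58
eef_pos: [0.5526, 0.1311, 0.2075]
tool_rot: [1.0, 0.021, -0.003, 0.0]
contact_force: [1.0, -0.2, 0.0]
width: 0.596
grasp_force: 0.0
```

Emit:
arm_command(deltas=[[[-15,0,-20,0,0,0,0.2],[-40,0,-40,0,0,0,0.2],[-60,0,-45,0,0,0,0.2],[-60,0,-45,0,0,0,0.2]]])

```text
clock: 13.92
eef_pos: [0.4922, 0.1289, 0.2557]
tool_rot: [1.0, 0.021, 0.0, -0.0]
contact_force: [0.7, 0.1, -0.2]
width: 0.602
grasp_force: 0.0
```

```bash
python3 - <<'E'
from m import *
i1,P1=snap('scene','s8'); i2,P2=snap('side','d8'); i3,P3=snap('wrist','w8')
c=lambda im,x,y,w,h:cv2.resize(im[y:y+h,x:x+w,::-1],(400,300),interpolation=cv2.INTER_CUBIC)
cv2.imwrite('pics/crop8.png',np.vstack([np.hstack([c(i1,330,140,107,80),c(i2,230,195,133,100)]),np.hstack([c(i1,180,110,320,240),c(i3,200,20,267,200)])]))
print(arm.get_obs()['contact_force'],arm.get_obs()['eef_pos'])
E
```

```text
[ 0.48446721 -0.42403661 -0.91161949] [0.4950566  0.12903607 0.25413295]
```

View pics/crop8.png

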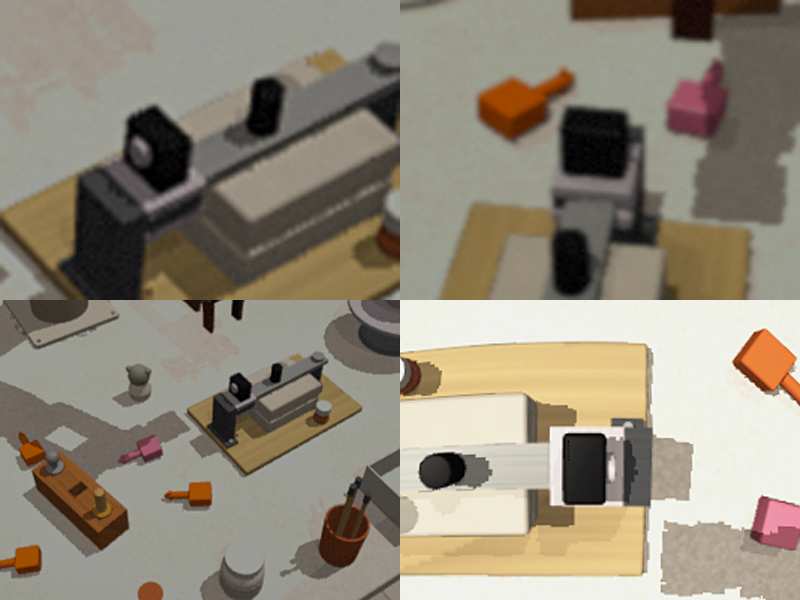

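The pin head sits flat on the fork with the button out (crop 610,468). The bar is shut, and the plain pin, tool, figurine and pot are undisturbed.

```bash
python3 -c "
from h import *
print(job.finish_job())"
```

```text
the job is handed in; nothing more can be done
None
```

The job is handed in at about 14 s of robot time: the keeper bar is shut in the fork, the ball-lock pin is seated with its head on the fork and its button out, and the last pictures show the figurine, paint pot and other two stand pieces undisturbed.

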